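# Put the craft supplies back in their holders

## Task

The craft session is over: put every item back in its own holder. Stand each paint pot in the round holder of its own colour, stand the glue stick in the yellow cup, and set the stapler down on its base in the long teal tray, all seated on the holder's floor. Keep the pots and the glue stick upright all the time, and leave the yellow pumpkin figurine and the eraser where they are.

Things in the scene. Friction and masses are not known exactly. Their poses are not given: they have to be found in the camera images.
- orange_pot: orange paint pot with a white screw lid that carries a dot of the same colour: an upright cylinder 37 mm across, 41 mm high, about 45 g. Origin at the centre of its underside, z up. Loose; grasp it round the side from above.
- purple_pot: purple paint pot with a white screw lid that carries a dot of the same colour: an upright cylinder 37 mm across, 41 mm high, about 45 g. Origin at the centre of its underside, z up. Loose; grasp it round the side from above.
- glue: yellow glue stick standing upright: cylinder 28 mm across, 96 mm high, about 30 g. Origin at the centre of its underside, z up along the stick. Loose.
- stapler: teal stapler standing on its base: 26 mm wide (its x), 120 mm long (its y), 52 mm high, about 140 g; the upper arm, 22 mm wide between 29 and 52 mm above the base, does not move on it. Origin at the centre of its underside, z up. Loose; grasp across its width near the middle.
- orange_holder: orange round pot holder with a cork floor: outside 68 mm across, rim 9 mm high and 6 mm wide, open pocket 54 mm across whose floor is 3 mm above the table. Origin at the centre of its underside, z up. Does not move.
- purple_holder: purple round pot holder with a cork floor: outside 68 mm across, rim 9 mm high and 6 mm wide, open pocket 54 mm across whose floor is 3 mm above the table. Origin at the centre of its underside, z up. Does not move.
- glue_cup: yellow round cup for the glue stick: outside 56 mm across on a thin 72 mm flange, 30 mm high, open pocket 46 mm across whose floor is 4 mm above the table. Origin at the centre of its underside, z up. Does not move.
- stapler_dock: teal rectangular tray for the stapler: outside 52 mm (its x) by 146 mm (its y), walls 12 mm high and 4 mm thick, dark floor 5 mm above the table, pocket 44 x 138 mm. Origin at the centre of its underside, z up. Does not move. The stapler may lie in it either way round.
- pumpkin_yellow: on the wood-edged side table, a small yellow stacked-pumpkin figurine, 31 mm across, 38 mm high; origin at the centre of its underside. A bystander, loose, among the holders.
- eraser: on the white table, a white eraser with a blue band, 23 mm (its x) by 50 mm (its y), 12 mm high, lying flat; origin at the centre of its underside. A bystander, loose, among the holders.

How it is judged:
By the outcome, as a careful person would: the job done as asked, in the order asked, and still so for the second after the job is handed in, with the robot touching nothing.
It also fails if it takes over 122 s, if anything falls off the work surface, if the arm or the gripper's body presses on something with over 40 N, if the wrist force passes 120 N, or if a joint passes its speed limit or range.

## Robot

A 6-joint arm with a two-finger parallel gripper is mounted at the origin on a cart in front of the work surface, level with it; the furniture and walls round the work are solid. World frame = base frame: x ahead of the robot, y to its left, z up, the work surface at z = 0. Lengths are in m, angles in rad, forces in N, time in s.
With the tool pointing down it reaches from about 0.35 to 0.975 m from the base axis. Payload 4.9 kg.
Tool frame: the origin (TCP) lies at the very end of the fingers, on their centre line; the grasp point (between the pads) lies ctrl.grip_point_offset behind it (ctrl.grip_point_offset is the distance from the TCP to the grasp point, in m); z points along the fingers, y is the line along which they close (so a half turn about z gives the same grasp; the last joint's range is limited). The gripper opens to 85 mm and grips with 20 to 120 N. Pads are 22 mm wide; open, the fingers measure 114 mm over their backs; the gripper's body (76 mm by 85 mm) begins 54 mm behind the grasp point. The pads swing forward as they close: fully open they stand 13 mm farther back than shut.
Start: joints at [1.114, 0.053, 1.613, -0, 1.476, -0.119], TCP at [0.207, 0.59, 0.231] pointing down, gripper open.
Joint ranges: [-3.01, 3.01], [-1.01, 2.22], [0.06, 2.58], [-1.02, 4.17], [0.09, 2.62], [-3.14, 3.14]. Speed limits (rad/s): [2.57, 2.57, 3.14, 3.14, 3.14, 3.14].

## Interface

Orientations are given as a rotation vector (axis times angle).
In Python, from station import ctrl gives the robot as it stands. The module is installed in compiled form; this text tells all that it offers.
- The arm moves only by the tool drive_tool, never from a script. Its argument "steps" is a list of rows, each an object with "translation": the shift along the tool's x, y, z normalised to -1 to 1, where 1 is 4 cm, a list of three; "angular": the turn, a rotation vector about the tool's x, y, z normalised to -1 to 1, where 1 is 8 degrees, a list of three; "gripper": the opening, from 0 (shut) to 1 (fully open). In form: [{"translation": [dx, dy, dz], "angular": [wx, wy, wz], "gripper": gripper}, ...]. A call has 1 to 8 rows; each row shifts and turns the commanded pose from where the row before left it, along the tool's axes as they then stand; what a row does not reach is not made up. A row lasts 1/8 s, in which the tool goes at most 62.5 mm and 10.7 degrees, less where a joint would pass 70% of its speed; a pose out of reach is approached as far as the arm can. A call with a number of a shift or a turn outside -1 to 1 is refused whole. A call with a gripper value outside its range is refused whole. The fingers move at their own pace and stop on an object; "force" is the grip in N (left out, the last holds). Time passes only in rows, so rows that do not move let the fingers close. It gives the time, the measured TCP pose, the force, the opening and the grip force at its end, in the units of the state.
- ctrl.get_obs(): the state, without advancing time (a new reading comes with each control period).
- ctrl.get_image(name): name is "side" or "top"; returns a dict with "color" (384x512x3 uint8, red, green, blue), "depth" (384x512 float32, m along the optical axis (not along the pixel's ray), 0 where there is no reading), "fx", "fy", "cx", "cy" (pixels), "R" (3x3) and "t" (3): a world point X has camera coordinates R X + t. Camera axes: x right, y down, z forward; pixel columns grow to the right and rows downward; lengths in m; the calibration is good to about 2 mm. A picture is of the moment at which its call begins.
- ctrl.finish_job(): hands the job in; it is judged then, once.
The state is a dict: "t": time; "q": joint angles; "dq": joint speeds; "effort": joint torques, N m; "tool_pos": TCP position; "tool_rot": TCP orientation; "contact_force": force on the tool from outside, world axes, zero at the start; "wrist_torque": the same for the moment, N m; "opening": finger opening in m; "grip_force": force on a finger pad.
Only numpy, scipy, OpenCV 4.12 (cv2) and the standard library are available. Lean on these libraries where they do the work, as an engineer would, in place of code of your own. Each camera call takes 0.05 s, during which the arm holds its last target. There are 200 camera calls.

## Working session

There is one attempt and no reset: what is moved stays moved. The work goes in short steps, Python scripts to look and compute and a tool call to move; the robot and the scene stay as the last step left them, time stands still between calls to the robot, and variables do not carry over. Pictures are saved under pics/ and viewed, at most 14 in all, crops included, and the job is handed in when it is done.

Besides the shell and the picture viewer there is one more tool, called after ">>>" as name(argument=value, ...) on one line, values as JSON. drive_tool: Moves the arm, as the interface text tells. Its arguments: {"type":"object","properties":{"steps":{"type":"array"},"force":{"type":"number"}},"required":["steps"]}

```bash
mkdir -p pics; python3 - <<'E'
from station import ctrl
import cv2,numpy as np
for n in("top","side"):
    i=ctrl.get_image(n); np.savez(f"{n}.npz",**i)
    cv2.imwrite(f"pics/{n}0.png",cv2.resize(i["color"][:,:,::-1],(800,600)))
    print(n,i["fx"],i["cx"],i["cy"],(-np.array(i["R"]).T@i["t"]).round(3),np.array(i["R"]).round(3).tolist())
print(ctrl.get_obs(),ctrl.grip_point_offset)
E
```

```text
top 385.76564037502095 255.902767339378 192.3558278352979 [0.387 0.069 0.965] [[0.001, -1.0, -0.012], [-0.993, 0.0, -0.119], [0.119, 0.012, -0.993]]
side 431.80245406960523 266.1856497428915 188.12007279031985 [ 0.304 -0.934  0.981] [[0.978, -0.206, -0.014], [-0.15, -0.663, -0.734], [0.142, 0.72, -0.679]]
{'t': 0.1, 'q': array([ 1.11400355e+00,  5.32912490e-02,  1.61415204e+00,  2.23138513e-05,
        1.47599131e+00, -1.19030219e-01]), 'dq': array([ 0.00086873, -0.0022025 , -0.00280892,  0.00088178,  0.00111097,
       -0.00150974]), 'effort': array([ 2.33782466e-04, -3.94902313e+01, -3.71362209e+01, -9.46590330e-05,
        3.94469389e-03,  5.43695052e-06]), 'tool_pos': array([0.2068741 , 0.5891779 , 0.23018848]), 'tool_rot': array([-5.27949396e-01, -3.09636019e+00,  2.76384198e-03]), 'contact_force': array([-0.20199353, -0.83490161,  0.26421651]), 'wrist_torque': array([-0.03198834, -0.00407595,  0.04742216]), 'grip_force': 0.0, 'opening': 0.08511374985788527} 0.0187
```

View pics/top0.png

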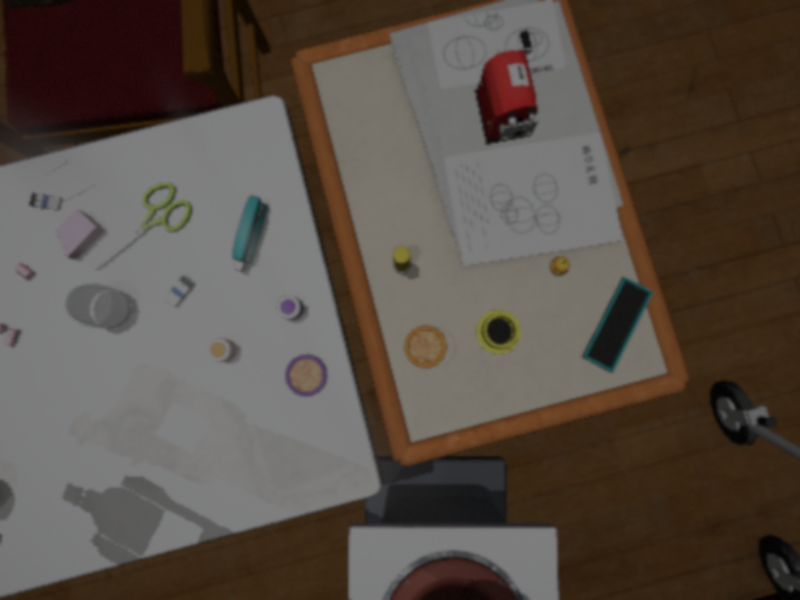

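View pics/side0.png

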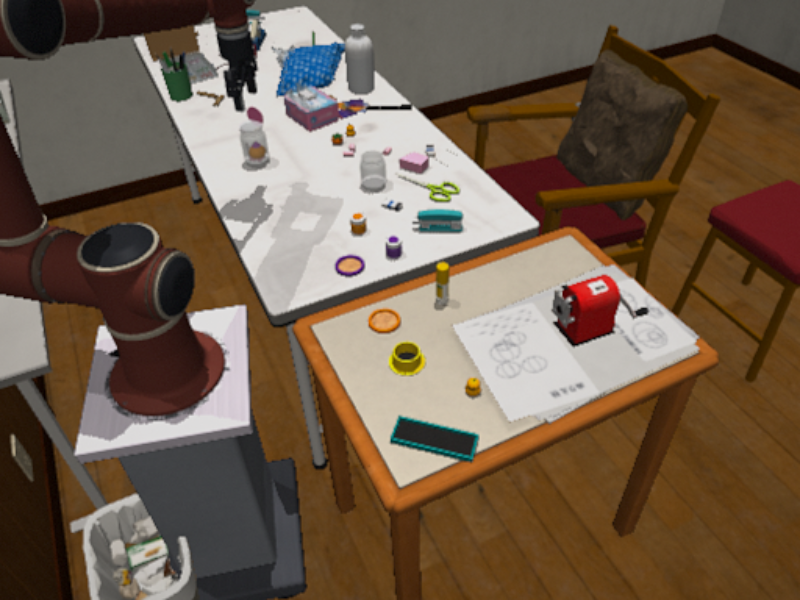

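The top view (800x600) shows, on the white table, the purple pot at (290,307), orange pot (222,350), stapler (248,230), eraser (180,291) and purple holder (306,375). The side table has the glue (402,258), orange holder (426,346), cup (499,330), dock (617,323) and pumpkin (560,265). The side view confirms all of them, and everything is upright.

```bash
cat > h.py <<'E'
import cv2,numpy as np
def world(i):
    v,u=np.mgrid[:384,:512]; d=i["depth"]
    c=np.stack([(u-i["cx"])/i["fx"]*d,(v-i["cy"])/i["fy"]*d,d],-1)
    return (c-np.array(i["t"]))@np.array(i["R"])
def ray(i,uv,z):
    R=np.array(i["R"]);o=-R.T@i["t"]
    r=np.array([(uv[0]-i["cx"])/i["fx"],(uv[1]-i["cy"])/i["fy"],1])@R
    return (o+r*(z-o[2])/r[2])[:2]
def proj(i,X):
    c=np.array(i["R"])@X+i["t"]; return i["fx"]*c[0]/c[2]+i["cx"],i["fy"]*c[1]/c[2]+i["cy"]
def hsvmask(i,lo,hi,c,r):
    h=cv2.cvtColor(i["color"],cv2.COLOR_RGB2HSV)
    m=cv2.inRange(h,lo,hi); w=np.zeros_like(m); cv2.circle(w,(int(c[0]),int(c[1])),int(r),255,-1)
    return m&w
def big(m):
    cs,_=cv2.findContours(m,cv2.RETR_EXTERNAL,cv2.CHAIN_APPROX_NONE)
    return max(cs,key=cv2.contourArea)
E
python3 - <<'E'
from h import *
T=dict(np.load("top.npz"));S=dict(np.load("side.npz"))
W=world(T)
k=.64
P=dict(orange_pot=(222,350),purple_pot=(290,307),glue=(402,258),stapler=(248,230),oh=(426,346),ph=(306,375),cup=(499,330),dock=(617,323),pumpkin=(560,265),eraser=(180,291))
hh=cv2.cvtColor(T["color"],cv2.COLOR_RGB2HSV)
for n,p in P.items():
    c=(p[0]*k,p[1]*k); u,v=int(c[0]),int(c[1])
    r=30 if n in("stapler","dock") else 18
    w=W[v-r:v+r,u-r:u+r].reshape(-1,3)
    print(n,"tablez",np.median(w[:,2]).round(4),"max",np.percentile(w[:,2],99.5).round(3),"pix",hh[v,u],W[v,u].round(3),end=" ")
    # saturated pixels
    m=hsvmask(T,(0,90,30),(179,255,255),c,r)
    for t in(0.02,.033):
        q=w[(w[:,2]>t)&(w[:,2]<.12)]
        if len(q)>5: print("z>",t,len(q),((q.max(0)+q.min(0))/2).round(3)[:2],q.mean(0).round(3)[:2],end=" ")
    if m.any():
        b=big(m);(x,y),rr=cv2.minEnclosingCircle(b); print("sat",(round(x,1),round(y,1)),round(rr,1),ray(T,(x,y),0.009).round(4),end="")
    print()
E
```

```text
orange_pot tablez 0.0003 max 0.045 pix [ 18 100 125] [0.421 0.353 0.043] z> 0.02 216 [0.422 0.361] [0.422 0.358] z> 0.033 191 [0.422 0.361] [0.422 0.36 ] sat (139.5, 223.5) 3.8 [0.4232 0.3693]
purple_pot tablez 0.0004 max 0.965 pix [137  98 109] [0.488 0.252 0.04 ] z> 0.02 199 [0.488 0.254] [0.487 0.253] z> 0.033 185 [0.488 0.254] [0.487 0.254] sat (184.5, 195.5) 2.9 [0.493 0.259]
glue tablez 0.0004 max 0.099 pix [ 28 155 127] [0.553 0.077 0.096] z> 0.02 150 [0.558 0.08 ] [0.555 0.079] z> 0.033 144 [0.558 0.08 ] [0.556 0.079] sat (256.5, 165.0) 7.4 [0.5702 0.0792]
stapler tablez 0.0003 max 0.055 pix [ 92  90 105] [0.606 0.317 0.053] z> 0.02 476 [0.606 0.323] [0.607 0.322] z> 0.033 415 [0.613 0.323] [0.61  0.322] sat (157.0, 145.5) 20.4 [0.6208 0.332 ]
oh tablez 0.0017 max 0.012 pix [ 15 112 121] [0.43  0.041 0.002] sat (272.0, 221.4) 13.4 [0.4285 0.0407]
ph tablez 0.0017 max 0.513 pix [ 14  87 123] [0.383 0.231 0.004] sat (190.0, 235.0) 0.0 [0.3949 0.2432]
cup tablez 0.002 max 0.965 pix [150  13  19] [ 0.455 -0.076  0.004] z> 0.02 124 [ 0.452 -0.074] [ 0.452 -0.074] sat (318.4, 211.8) 14.2 [ 0.4523 -0.0741]
dock tablez 0.0016 max 0.015 pix [30 12 22] [ 0.467 -0.262  0.006] sat (394.1, 206.0) 29.9 [ 0.4668 -0.2613]
pumpkin tablez 0.0018 max 0.965 pix [ 24 161 125] [ 0.555 -0.169  0.033] z> 0.02 359 [ 0.575 -0.172] [ 0.583 -0.168] z> 0.033 13 [ 0.559 -0.172] [ 0.559 -0.173] sat (358.0, 169.6) 6.2 [ 0.5582 -0.1751]
eraser tablez 0.0002 max 0.015 pix [109  45 119] [0.517 0.434 0.012]
```

```bash
cat > m.py <<'E'
from h import *
def circ(W,c,lo,hi,r=.035):
    m=(np.hypot(W[...,0]-c[0],W[...,1]-c[1])<r)&(W[...,2]>lo)&(W[...,2]<hi)
    q=W[m][:,:2].astype(np.float32)
    if len(q)<6: return None
    (x,y),R=cv2.minEnclosingCircle(q); return np.round([x,y,R,len(q)],4)
def rect(W,c,lo,hi,r=.085):
    m=(np.hypot(W[...,0]-c[0],W[...,1]-c[1])<r)&(W[...,2]>lo)&(W[...,2]<hi)
    q=W[m][:,:2].astype(np.float32); return cv2.minAreaRect(q*1000),len(q)
E
python3 - <<'E'
from m import *
for n in("top","side"):
    I=dict(np.load(n+".npz")); W=world(I); print(n)
    for k,c,lo,hi in(("op",(.422,.359),.036,.05),("pp",(.488,.254),.036,.05),("glue",(.555,.079),.09,.11),("oh",(.429,.041),.006,.014),("ph",(.383,.231),.006,.014),("cup",(.452,-.074),.024,.036)):
        print(k,circ(W,c,lo,hi,.04))
    print("stap",rect(W,(.608,.32),.04,.06)); print("stap low",rect(W,(.608,.32),.01,.06))
    print("dock rim",rect(W,(.467,-.262),.009,.017,.09))
    h=cv2.cvtColor(I["color"],cv2.COLOR_RGB2HSV)
    for k,lo,hi,c,r,z in(("opdot",(5,60,40),(25,255,255),(.422,.359,.041),7,.041),("ppdot",(120,50,30),(160,255,255),(.488,.254,.041),7,.041),
      ("oh",(3,100,40),(25,255,255),(.429,.041,0),24,.009),("ph",(120,60,20),(165,255,255),(.383,.231,0),22,.009),("cup",(22,90,30),(38,255,255),(.452,-.074,0.015),24,.002),
      ("dock",(80,90,30),(100,255,255),(.467,-.262,.01),45,.012),("stap",(80,60,30),(105,255,255),(.608,.32,.04),45,.05)):
        m=hsvmask(I,lo,hi,proj(I,np.array(c)),r)
        if not m.any(): continue
        b=big(m)[:,0].astype(float); w=np.array([ray(I,p,z) for p in b],np.float32)*1000
        print(k,len(b),cv2.minEnclosingCircle(w) if k not in("dock","stap") else cv2.minAreaRect(w))
E
```

```text
top
op [4.215e-01 3.609e-01 1.870e-02 1.830e+02]
pp [4.876e-01 2.549e-01 1.850e-02 1.800e+02]
glue [5.593e-01 7.930e-02 1.290e-02 9.900e+01]
oh [4.283e-01 4.190e-02 3.350e-02 1.930e+02]
ph [3.830e-01 2.309e-01 3.340e-02 2.120e+02]
cup [ 4.526e-01 -7.430e-02  2.710e-02  1.130e+02]
stap (((612.7066040039062, 323.5724182128906), (22.240249633789062, 105.43407440185547), 75.99038696289062), 387)
stap low (((606.145263671875, 325.0836181640625), (22.49563217163086, 118.89283752441406), 75.95559692382812), 503)
dock rim (((464.0369873046875, -262.6698303222656), (52.4292106628418, 146.2184295654297), 61.539794921875), 293)
opdot 24 ((423.1575012207031, 360.4902038574219), 10.908955574035645)
ppdot 23 ((488.4866943359375, 253.9419403076172), 10.733086585998535)
oh 74 ((428.5820617675781, 40.71406555175781), 32.811546325683594)
ph 71 ((383.4823303222656, 229.48179626464844), 31.55915641784668)
cup 78 ((452.8551330566406, -75.12439727783203), 35.396026611328125)
dock 134 ((464.2274475097656, -262.35821533203125), (49.88510513305664, 144.4377899169922), 61.56610870361328)
stap 126 ((609.394653
[... 571 characters left out ...]
5.70767974853516), 288)
dock rim (((462.7903747558594, -266.4005126953125), (54.32137680053711, 144.9320831298828), 62.648895263671875), 127)
opdot 14 ((422.6233215332031, 357.150146484375), 12.643199920654297)
ppdot 14 ((488.0795593261719, 252.5951385498047), 11.438623428344727)
oh 51 ((427.6552734375, 35.045433044433594), 35.778297424316406)
ph 45 ((381.4645690917969, 222.54220581054688), 35.28004837036133)
cup 64 ((454.30279541015625, -70.22213745117188), 44.5717887878418)
dock 133 ((461.3756408691406, -269.8255615234375), (57.12348937988281, 144.92059326171875), 61.6041259765625)
stap 62 ((609.1978759765625, 307.80621337890625), (36.816986083984375, 98.48754119873047), 77.03467559814453)
```

>>> drive_tool(steps=[{"translation": [0,0,0],"angular": [0,0,-0.8],"gripper": 1},{"translation": [0,0,0],"angular": [0,0,-0.8],"gripper": 1},{"translation": [0,0,0],"angular": [0,0,-0.83],"gripper": 1},{"translation": [-0.9,-0.95,0.3],"angular": [0,0,0],"gripper": 1},{"translation": [-0.9,-0.95,0.3],"angular": [0,0,0],"gripper": 1},{"translation": [-0.9,-0.95,0.3],"angular": [0,0,0],"gripper": 1},{"translation": [-0.9,-0.95,0.3],"angular": [0,0,0],"gripper": 1},{"translation": [-0.9,-0.95,0.3],"angular": [0,0,0],"gripper": 1}], force=40)

```text
t: 1.1
tool_pos: [0.3881, 0.3984, 0.1705]
tool_rot: [0.003, -3.141, 0.001]
contact_force: [0.3, 0.2, -0.0]
opening: 0.0859
grip_force: 0.0
```

```bash
cat > go.py <<'E'
import sys,numpy as np
from station import ctrl
from scipy.spatial.transform import Rotation as Ro
o=ctrl.get_obs();R=Ro.from_rotvec(o["tool_rot"]).as_matrix()
x,y,z,yaw=map(float,sys.argv[1:5])   # target TCP, tool-y heading deg
a=np.radians(yaw);Y=np.array([np.cos(a),np.sin(a),0]);Z=np.array([0,0,-1.]);Rt=np.stack([np.cross(Y,Z),Y,Z],1)
d=np.array([x,y,z])-o["tool_pos"]
print("pos",o["tool_pos"].round(4),"t",o["t"],"open",round(o["opening"],4),"grip",o["grip_force"],"F",o["contact_force"].round(1))
print("ang units (first)",(np.degrees(Ro.from_matrix(R.T@Rt).as_rotvec())/8).round(2),"then shift",(Rt.T@d/.04).round(2),"| shift now-axes",(R.T@d/.04).round(2))
E
python3 go.py .4218 .358 .012 90
```

```text
pos [0.3881 0.3984 0.1705] t 1.1 open 0.0859 grip 0.0 F [ 0.3  0.2 -0. ]
ang units (first) [-0.   -0.    0.01] then shift [-0.84 -1.01  3.96] | shift now-axes [-0.84 -1.01  3.96]
```

>>> drive_tool(steps=[{"translation": [-0.42,-0.5,0],"angular": [0,0,0],"gripper": 1},{"translation": [-0.42,-0.5,0],"angular": [0,0,0],"gripper": 1},{"translation": [0,0,0.9],"angular": [0,0,0],"gripper": 1},{"translation": [0,0,0.9],"angular": [0,0,0],"gripper": 1},{"translation": [0,0,0.8],"angular": [0,0,0],"gripper": 1},{"translation": [0,0,0.6],"angular": [0,0,0],"gripper": 1},{"translation": [0,0,0],"angular": [0,0,0],"gripper": 1},{"translation": [0,0,0],"angular": [0,0,0],"gripper": 1}])

```text
t: 2.1
tool_pos: [0.4215, 0.3603, 0.0442]
tool_rot: [-0.002, 3.141, 0.001]
contact_force: [0.2, 0.4, 0.7]
opening: 0.0854
grip_force: 0.0
```

```bash
python3 go.py .4218 .358 .012 90; python3 - <<'E'
from h import *
from station import ctrl
a=ctrl.get_image("top")["color"][170:270,90:220];b=ctrl.get_image("side")["color"][100:200,180:310]
cv2.imwrite("pics/a1.png",cv2.resize(np.hstack([a,b])[:,:,::-1],(780,300),interpolation=cv2.INTER_CUBIC))
E
```

```text
pos [0.4215 0.3603 0.0442] t 2.1 open 0.0854 grip 0.0 F [0.2 0.4 0.7]
ang units (first) [0.   0.01 0.01] then shift [-0.01 -0.06  0.8 ] | shift now-axes [-0.01 -0.06  0.8 ]
```

View pics/a1.png

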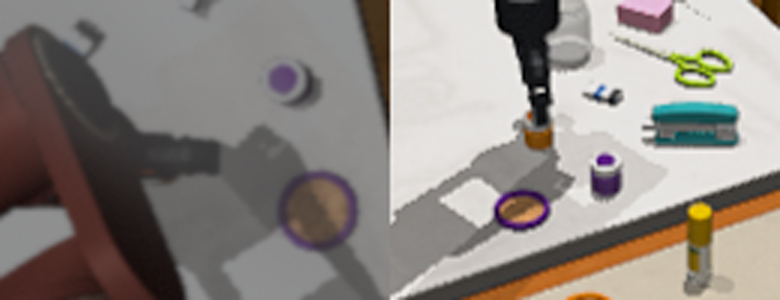

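The top view is blocked by the arm. In the side view the fingers stand over the orange pot, at crop position (540,120), centred along x. I'll descend and grip.

>>> drive_tool(steps=[{"translation": [0,-0.03,0.5],"angular": [0,0,0],"gripper": 1},{"translation": [0,-0.02,0.3],"angular": [0,0,0],"gripper": 1},{"translation": [0,0,0],"angular": [0,0,0],"gripper": 0.6},{"translation": [0,0,0],"angular": [0,0,0],"gripper": 0.3},{"translation": [0,0,0],"angular": [0,0,0],"gripper": 0.3},{"translation": [0,0,0],"angular": [0,0,0],"gripper": 0.3},{"translation": [0,0,0],"angular": [0,0,0],"gripper": 0.3},{"translation": [0,0,0],"angular": [0,0,0],"gripper": 0.3}], force=25)

```text
t: 3.2
tool_pos: [0.4215, 0.3583, 0.0119]
tool_rot: [-0.002, 3.141, 0.001]
contact_force: [0.2, 0.5, 3.1]
opening: 0.0361
grip_force: 25.2
```

```bash
python3 go.py .428 .040 .125 90
```

```text
pos [0.4215 0.3583 0.0119] t 3.2 open 0.0361 grip 25.192037522792816 F [0.2 0.5 3.1]
ang units (first) [0.   0.01 0.01] then shift [-0.16 -7.96 -2.83] | shift now-axes [-0.15 -7.96 -2.83]
```

>>> drive_tool(steps=[{"translation": [0,0,-0.5],"angular": [0,0,0],"gripper": 0.3},{"translation": [0,0,-0.8],"angular": [0,0,0],"gripper": 0.3},{"translation": [0,0,-0.8],"angular": [0,0,0],"gripper": 0.3},{"translation": [0,-0.4,-0.7],"angular": [0,0,0],"gripper": 0.3},{"translation": [-0.05,-0.8,0],"angular": [0,0,0],"gripper": 0.3},{"translation": [-0.05,-0.9,0],"angular": [0,0,0],"gripper": 0.3},{"translation": [-0.05,-0.9,0],"angular": [0,0,0],"gripper": 0.3},{"translation": [0,-0.9,0],"angular": [0,0,0],"gripper": 0.3}])

```text
t: 4.2
tool_pos: [0.4273, 0.2009, 0.1244]
tool_rot: [-0.003, 3.141, 0.0]
contact_force: [-0.1, 0.2, -0.5]
opening: 0.0361
grip_force: 25.2
```

>>> drive_tool(steps=[{"translation": [0,-0.9,0],"angular": [0,0,0],"gripper": 0.3},{"translation": [0,-0.9,0],"angular": [0,0,0],"gripper": 0.3},{"translation": [0,-0.9,0],"angular": [0,0,0],"gripper": 0.3},{"translation": [0,-0.9,0],"angular": [0,0,0],"gripper": 0.3},{"translation": [0,-0.4,0],"angular": [0,0,0],"gripper": 0.3},{"translation": [0,-0.06,0.5],"angular": [0,0,0],"gripper": 0.3},{"translation": [0,0,0.5],"angular": [0,0,0],"gripper": 0.3},{"translation": [0,0,0],"angular": [0,0,0],"gripper": 0.3}])

```text
t: 5.2
tool_pos: [0.4262, 0.0396, 0.0825]
tool_rot: [0.002, -3.139, -0.0]
contact_force: [0.3, 0.6, -0.2]
opening: 0.036
grip_force: 25.2
```

```bash
python3 go.py .428 .040 .0155 90
```

```text
pos [0.4262 0.0396 0.0825] t 5.2 open 0.036 grip 25.20962119102478 F [ 0.3  0.6 -0.2]
ang units (first) [ 0.   -0.02  0.01] then shift [-0.05  0.01  1.67] | shift now-axes [-0.05  0.01  1.67]
```

>>> drive_tool(steps=[{"translation": [-0.05,0,0.6],"angular": [0,0,0],"gripper": 0.3},{"translation": [0,0,0.5],"angular": [0,0,0],"gripper": 0.3},{"translation": [0,0,0.3],"angular": [0,0,0],"gripper": 0.3},{"translation": [0,0,0.15],"angular": [0,0,0],"gripper": 0.3},{"translation": [0,0,0.1],"angular": [0,0,0],"gripper": 0.3},{"translation": [0,0,0],"angular": [0,0,0],"gripper": 0.3}])

```text
t: 5.95
tool_pos: [0.4298, 0.0396, 0.0176]
tool_rot: [-0.002, 3.141, -0.0]
contact_force: [0.7, -0.1, -0.6]
opening: 0.036
grip_force: 25.2
```

```bash
python3 go.py .428 .040 .0155 90; python3 - <<'E'
from h import *
from station import ctrl
b=ctrl.get_image("side")["color"][150:260,190:330]
cv2.imwrite("pics/a2.png",cv2.resize(b[:,:,::-1],(700,550),interpolation=cv2.INTER_CUBIC))
E
```

```text
pos [0.4298 0.0396 0.0176] t 5.95 open 0.036 grip 25.20944595336914 F [ 0.7 -0.1 -0.6]
ang units (first) [-0.    0.    0.01] then shift [0.04 0.01 0.05] | shift now-axes [0.04 0.01 0.05]
```

View pics/a2.png

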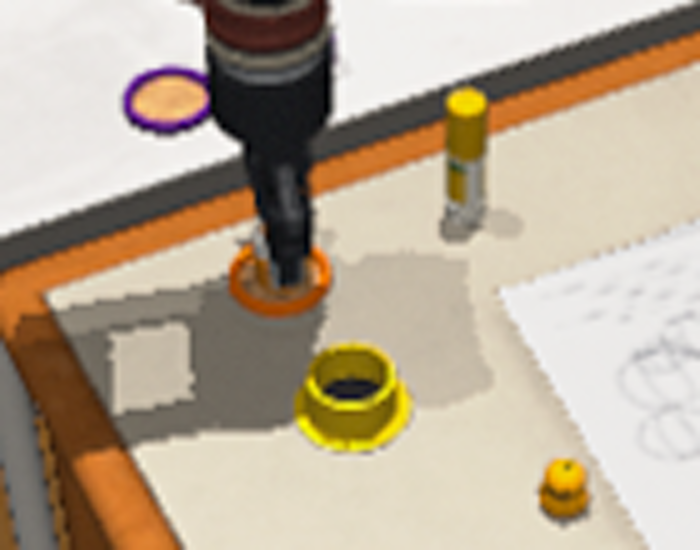

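The pot stands inside the orange holder's rim (280,280), about 2 mm above the floor. I'll lower it, release and rise.

>>> drive_tool(steps=[{"translation": [0.04,0,0.05],"angular": [0,0,0],"gripper": 0.3},{"translation": [0,0,0.02],"angular": [0,0,0],"gripper": 0.3},{"translation": [0,0,0],"angular": [0,0,0],"gripper": 0.45},{"translation": [0,0,0],"angular": [0,0,0],"gripper": 0.65},{"translation": [0,0,0],"angular": [0,0,0],"gripper": 0.8},{"translation": [0,0,0],"angular": [0,0,0],"gripper": 0.8},{"translation": [0,0,-0.4],"angular": [0,0,0],"gripper": 0.8},{"translation": [0,0,-0.8],"angular": [0,0,0],"gripper": 0.8}])

```text
t: 7.0
tool_pos: [0.4268, 0.0397, 0.0626]
tool_rot: [0.002, -3.139, -0.0]
contact_force: [0.7, 0.2, 0.4]
opening: 0.0676
grip_force: 0.0
```

>>> drive_tool(steps=[{"translation": [0,0,-0.8],"angular": [0,0,0],"gripper": 1},{"translation": [-0.2,0.8,-0.7],"angular": [0,0,0],"gripper": 1},{"translation": [-0.3,0.9,0],"angular": [0,0,0],"gripper": 1},{"translation": [-0.3,0.9,0],"angular": [0,0,0],"gripper": 1},{"translation": [-0.3,0.9,0],"angular": [0,0,0],"gripper": 1},{"translation": [-0.3,0.9,0],"angular": [0,0,0],"gripper": 1},{"translation": [0,0.8,0],"angular": [0,0,0],"gripper": 1},{"translation": [0,0,0],"angular": [0,0,0],"gripper": 1}])

```text
t: 8.0
tool_pos: [0.4838, 0.2494, 0.1238]
tool_rot: [-0.007, 3.14, 0.001]
contact_force: [0.1, -0.3, 0.1]
opening: 0.0857
grip_force: 0.0
```

```bash
python3 go.py .488 .252 .012 90;  python3 - <<'E'
from m import *
from station import ctrl
W=world(ctrl.get_image("side")); print(circ(W,(.428,.038),.03,.06),W[(np.hypot(W[...,0]-.428,W[...,1]-.038)<.03)][:,2].max())
E
```

```text
pos [0.4838 0.2494 0.1238] t 8.0 open 0.0857 grip 0.0 F [ 0.1 -0.3  0.1]
ang units (first) [0.   0.01 0.03] then shift [-0.1   0.07  2.79] | shift now-axes [-0.1   0.06  2.79]
[4.29e-01 3.39e-02 2.06e-02 9.90e+01] 0.046379076768211784
```

>>> drive_tool(steps=[{"translation": [-0.1,0.06,0.6],"angular": [0,0,0],"gripper": 1},{"translation": [0,0,0.8],"angular": [0,0,0],"gripper": 1},{"translation": [0,0,0.8],"angular": [0,0,0],"gripper": 1},{"translation": [0,0,0.4],"angular": [0,0,0],"gripper": 1},{"translation": [0,0,0.2],"angular": [0,0,0],"gripper": 1},{"translation": [0,0,0],"angular": [0,0,0],"gripper": 0.7},{"translation": [0,0,0],"angular": [0,0,0],"gripper": 0.3},{"translation": [0,0,0],"angular": [0,0,0],"gripper": 0.3}])

```text
t: 9.05
tool_pos: [0.4887, 0.2505, 0.0119]
tool_rot: [-0.002, 3.139, 0.001]
contact_force: [-0.1, 0.3, 0.1]
opening: 0.0361
grip_force: 25.0
```

>>> drive_tool(steps=[{"translation": [0,0,0],"angular": [0,0,0],"gripper": 0.3},{"translation": [0,0,0],"angular": [0,0,0],"gripper": 0.3}])

```text
t: 9.3
tool_pos: [0.4887, 0.2505, 0.0119]
tool_rot: [-0.002, 3.139, 0.001]
contact_force: [-0.9, 0.4, 6.4]
opening: 0.0364
grip_force: 25.4
```

```bash
python3 go.py .383 .228 .0155 90
```

```text
pos [0.4887 0.2505 0.0119] t 9.3 open 0.0364 grip 25.39330244064331 F [-0.9  0.4  6.4]
ang units (first) [0.01 0.02 0.01] then shift [ 2.64 -0.56 -0.09] | shift now-axes [ 2.64 -0.56 -0.1 ]
```

>>> drive_tool(steps=[{"translation": [0,0,-0.4],"angular": [0,0,0],"gripper": 0.3},{"translation": [0,0,-0.7],"angular": [0,0,0],"gripper": 0.3},{"translation": [0.2,0,-0.6],"angular": [0,0,0],"gripper": 0.3},{"translation": [0.7,-0.16,0],"angular": [0,0,0],"gripper": 0.3},{"translation": [0.8,-0.2,0],"angular": [0,0,0],"gripper": 0.3},{"translation": [0.7,-0.2,0],"angular": [0,0,0],"gripper": 0.3},{"translation": [0.24,0,0],"angular": [0,0,0],"gripper": 0.3},{"translation": [0,0,0],"angular": [0,0,0],"gripper": 0.3}])

```text
t: 10.3
tool_pos: [0.3822, 0.2278, 0.079]
tool_rot: [-0.003, 3.14, 0.001]
contact_force: [0.6, 0.2, -0.2]
opening: 0.0363
grip_force: 25.2
```

```bash
python3 go.py .383 .228 .0155 90
```

```text
pos [0.3822 0.2278 0.079 ] t 10.3 open 0.0363 grip 25.15152007341385 F [ 0.6  0.2 -0.2]
ang units (first) [0.   0.01 0.01] then shift [-0.02  0.01  1.59] | shift now-axes [-0.02  0.01  1.59]
```

>>> drive_tool(steps=[{"translation": [0,0,0.6],"angular": [0,0,0],"gripper": 0.3},{"translation": [0,0,0.5],"angular": [0,0,0],"gripper": 0.3},{"translation": [0,0,0.3],"angular": [0,0,0],"gripper": 0.3},{"translation": [0,0,0.15],"angular": [0,0,0],"gripper": 0.3},{"translation": [0,0,0.04],"angular": [0,0,0],"gripper": 0.3},{"translation": [0,0,0],"angular": [0,0,0],"gripper": 0.3}])

```text
t: 11.05
tool_pos: [0.3826, 0.2277, 0.0155]
tool_rot: [-0.002, 3.141, 0.001]
contact_force: [0.2, 0.3, -1.2]
opening: 0.0363
grip_force: 25.2
```

```bash
python3 go.py .383 .228 .0155 90; python3 - <<'E'
from h import *
from station import ctrl
b=ctrl.get_image("side")["color"][120:230,180:320]
cv2.imwrite("pics/a3.png",cv2.resize(b[:,:,::-1],(700,550),interpolation=cv2.INTER_CUBIC))
E
```

```text
pos [0.3826 0.2277 0.0155] t 11.05 open 0.0363 grip 25.150904059410095 F [ 0.2  0.3 -1.2]
ang units (first) [0.   0.01 0.01] then shift [-0.01  0.01 -0.  ] | shift now-axes [-0.01  0.01 -0.  ]
```

View pics/a3.png

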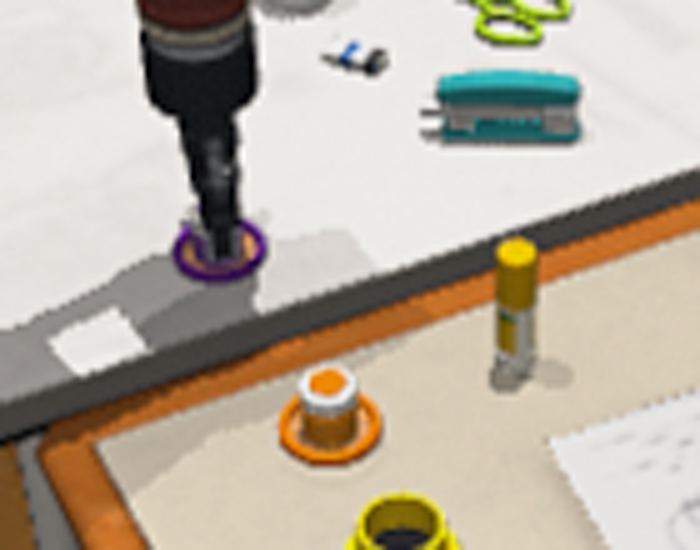

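The orange pot is seated upright in its holder (330,415), and the purple pot is inside the purple rim (220,245). I'll release it and go to the glue.

>>> drive_tool(steps=[{"translation": [0,0,0.02],"angular": [0,0,0],"gripper": 0.3},{"translation": [0,0,0],"angular": [0,0,0],"gripper": 0.45},{"translation": [0,0,0],"angular": [0,0,0],"gripper": 0.65},{"translation": [0,0,0],"angular": [0,0,0],"gripper": 0.8},{"translation": [0,0,0],"angular": [0,0,0],"gripper": 0.8},{"translation": [0,0,-0.4],"angular": [0,0,0],"gripper": 0.8},{"translation": [0,0,-0.8],"angular": [0,0,0],"gripper": 0.8},{"translation": [0,0,-0.9],"angular": [0,0,0],"gripper": 1}])

```text
t: 12.1
tool_pos: [0.3819, 0.2274, 0.0997]
tool_rot: [0.002, -3.141, 0.0]
contact_force: [0.2, -0.5, 0.5]
opening: 0.0837
grip_force: 0.0
```

>>> drive_tool(steps=[{"translation": [0,0,-0.9],"angular": [0,0,0],"gripper": 1},{"translation": [-0.7,-0.6,-0.4],"angular": [0,0,0],"gripper": 1},{"translation": [-0.7,-0.6,0],"angular": [0,0,0],"gripper": 1},{"translation": [-0.7,-0.6,0],"angular": [0,0,0],"gripper": 1},{"translation": [-0.7,-0.6,0],"angular": [0,0,0],"gripper": 1},{"translation": [-0.7,-0.6,0],"angular": [0,0,0],"gripper": 1},{"translation": [-0.7,-0.6,0],"angular": [0,0,0],"gripper": 1},{"translation": [0,0,0],"angular": [0,0,0],"gripper": 1}])

```text
t: 13.1
tool_pos: [0.5519, 0.0823, 0.1515]
tool_rot: [0.002, 3.14, -0.0]
contact_force: [-0.1, -0.5, 0.2]
opening: 0.0855
grip_force: 0.0
```

```bash
python3 go.py .559 .0770 .045 90;  python3 - <<'E'
from m import *
from station import ctrl
W=world(ctrl.get_image("side")); print(circ(W,(.383,.225),.03,.06),W[(np.hypot(W[...,0]-.383,W[...,1]-.225)<.03)][:,2].max())
E
```

```text
pos [0.5519 0.0823 0.1515] t 13.1 open 0.0855 grip 0.0 F [-0.1 -0.5  0.2]
ang units (first) [-0.    0.01 -0.01] then shift [-0.18 -0.13  2.66] | shift now-axes [-0.17 -0.13  2.66]
[3.818e-01 2.256e-01 2.100e-02 7.900e+01] 0.047277795250784
```

>>> drive_tool(steps=[{"translation": [-0.17,-0.13,0],"angular": [0,0,0],"gripper": 1},{"translation": [0,0,0.6],"angular": [0,0,0],"gripper": 1},{"translation": [0,0,0.8],"angular": [0,0,0],"gripper": 1},{"translation": [0,0,0.8],"angular": [0,0,0],"gripper": 1},{"translation": [0,0,0.6],"angular": [0,0,0],"gripper": 1},{"translation": [0,0,0],"angular": [0,0,0],"gripper": 1},{"translation": [0,0,0],"angular": [0,0,0],"gripper": 1}])

```text
t: 14.02
tool_pos: [0.5578, 0.0789, 0.0394]
tool_rot: [-0.003, 3.14, 0.0]
contact_force: [1.6, -0.8, 0.5]
opening: 0.0854
grip_force: 0.0
```

```bash
python3 go.py .559 .0770 .036 90; python3 - <<'E'
from h import *
from station import ctrl
b=ctrl.get_image("side")["color"][120:230,220:360]
cv2.imwrite("pics/a4.png",cv2.resize(b[:,:,::-1],(700,550),interpolation=cv2.INTER_CUBIC))
E
```

```text
pos [0.5578 0.0789 0.0394] t 14.025 open 0.0854 grip 0.0 F [ 1.6 -0.8  0.5]
ang units (first) [0.   0.01 0.01] then shift [-0.03 -0.05  0.09] | shift now-axes [-0.03 -0.05  0.09]
```

View pics/a4.png

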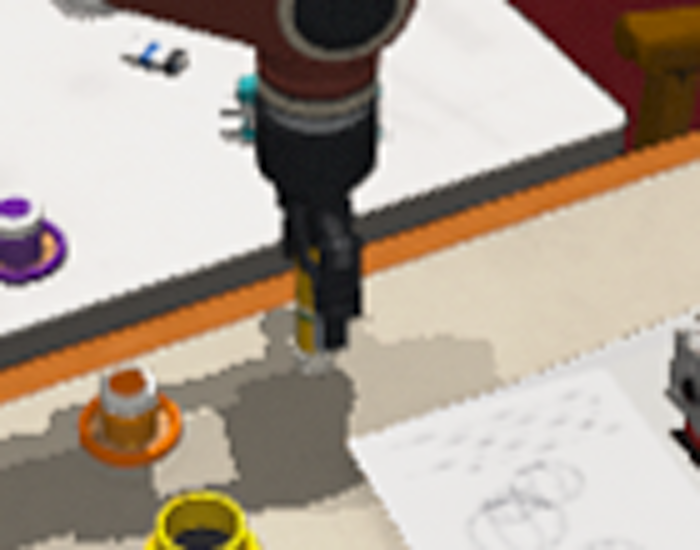

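The glue stands upright between the open fingers (310,310). I'll grip it.

>>> drive_tool(steps=[{"translation": [-0.03,-0.05,0.05],"angular": [0,0,0],"gripper": 1},{"translation": [0,0,0],"angular": [0,0,0],"gripper": 0.7},{"translation": [0,0,0],"angular": [0,0,0],"gripper": 0.45},{"translation": [0,0,0],"angular": [0,0,0],"gripper": 0.35},{"translation": [0,0,0],"angular": [0,0,0],"gripper": 0.2},{"translation": [0,0,0],"angular": [0,0,0],"gripper": 0.2},{"translation": [0,0,0],"angular": [0,0,0],"gripper": 0.2},{"translation": [0,0,0],"angular": [0,0,0],"gripper": 0.2}])

```text
t: 15.08
tool_pos: [0.5583, 0.0766, 0.0362]
tool_rot: [-0.002, 3.142, 0.0]
contact_force: [-0.3, 0.8, 1.0]
opening: 0.0267
grip_force: 25.8
```

```bash
python3 go.py .4526 -.0765 .12 90
```

```text
pos [0.5583 0.0766 0.0362] t 15.075 open 0.0267 grip 25.825665816664696 F [-0.3  0.8  1. ]
ang units (first) [0.   0.   0.01] then shift [ 2.64 -3.83 -2.1 ] | shift now-axes [ 2.65 -3.82 -2.1 ]
```

>>> drive_tool(steps=[{"translation": [0,0,-0.5],"angular": [0,0,0],"gripper": 0.2},{"translation": [0,0,-0.8],"angular": [0,0,0],"gripper": 0.2},{"translation": [0.2,-0.3,-0.8],"angular": [0,0,0],"gripper": 0.2},{"translation": [0.6,-0.8,0],"angular": [0,0,0],"gripper": 0.2},{"translation": [0.6,-0.8,0],"angular": [0,0,0],"gripper": 0.2},{"translation": [0.6,-0.8,0],"angular": [0,0,0],"gripper": 0.2},{"translation": [0.5,-0.8,0],"angular": [0,0,0],"gripper": 0.2},{"translation": [0.15,-0.33,0],"angular": [0,0,0],"gripper": 0.2}])

```text
t: 16.08
tool_pos: [0.4522, -0.078, 0.1213]
tool_rot: [0.001, 3.14, -0.001]
contact_force: [0.7, 0.4, -0.0]
opening: 0.0266
grip_force: 25.8
```

>>> drive_tool(steps=[{"translation": [0,0,0.2],"angular": [0,0,0],"gripper": 0.2},{"translation": [0,0,0],"angular": [0,0,0],"gripper": 0.2}])

```text
t: 16.32
tool_pos: [0.4524, -0.076, 0.1113]
tool_rot: [0.003, -3.14, -0.002]
contact_force: [0.7, 0.8, -0.3]
opening: 0.027
grip_force: 25.8
```

```bash
python3 go.py .4526 -.0765 .0405 90; python3 - <<'E'
from h import *
from station import ctrl
b=ctrl.get_image("side")["color"][150:260,200:340]
cv2.imwrite("pics/a5.png",cv2.resize(b[:,:,::-1],(700,550),interpolation=cv2.INTER_CUBIC))
E
```

```text
pos [ 0.4524 -0.076   0.1113] t 16.325 open 0.027 grip 25.81978015601635 F [ 0.7  0.8 -0.3]
ang units (first) [ 0.01 -0.01  0.02] then shift [-0.   -0.01  1.77] | shift now-axes [-0.01 -0.02  1.77]
```

View pics/a5.png

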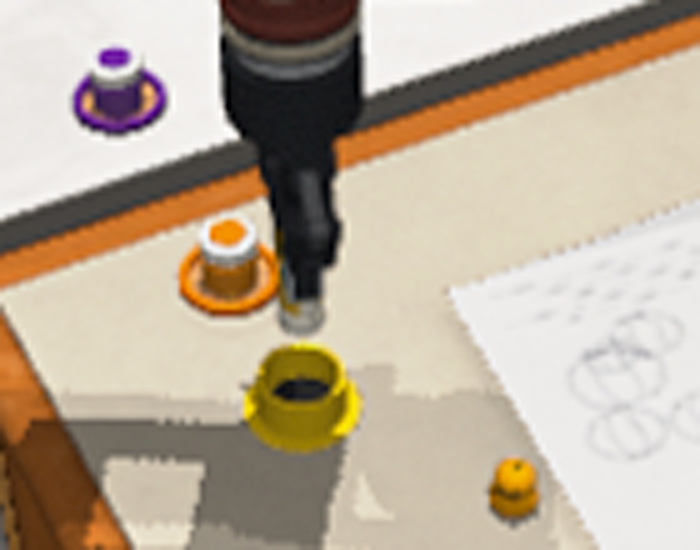

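The glue hangs upright with its bottom at (300,325), right above the cup mouth (302,380). Both pots are seated. Lowering now.

>>> drive_tool(steps=[{"translation": [0,0,0.4],"angular": [0,0,0],"gripper": 0.2},{"translation": [0,0,0.5],"angular": [0,0,0],"gripper": 0.2},{"translation": [0,0,0.4],"angular": [0,0,0],"gripper": 0.2},{"translation": [0,0,0.3],"angular": [0,0,0],"gripper": 0.2},{"translation": [0,0,0.15],"angular": [0,0,0],"gripper": 0.2},{"translation": [0,0,0],"angular": [0,0,0],"gripper": 0.2},{"translation": [0,0,0],"angular": [0,0,0],"gripper": 0.2}])

```text
t: 17.25
tool_pos: [0.4531, -0.077, 0.0428]
tool_rot: [-0.002, 3.14, -0.001]
contact_force: [0.8, -0.3, -1.1]
opening: 0.0269
grip_force: 25.8
```

```bash
python3 go.py .4526 -.0765 .0402 90; python3 - <<'E'
from h import *
from station import ctrl
b=ctrl.get_image("side")["color"][150:260,200:340]
cv2.imwrite("pics/a6.png",cv2.resize(b[:,:,::-1],(700,550),interpolation=cv2.INTER_CUBIC))
E
```

```text
pos [ 0.4531 -0.077   0.0428] t 17.25 open 0.0269 grip 25.820133537054062 F [ 0.8 -0.3 -1.1]
ang units (first) [-0.    0.01  0.01] then shift [0.01 0.01 0.06] | shift now-axes [0.01 0.01 0.06]
```

View pics/a6.png

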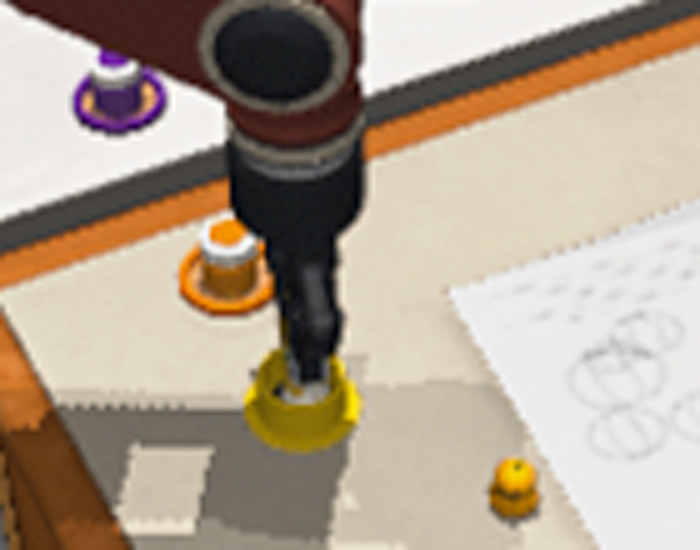

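The glue's lower end is inside the cup (302,380). I'll seat it, release and rise.

>>> drive_tool(steps=[{"translation": [0,0,0.06],"angular": [0,0,0],"gripper": 0.2},{"translation": [0,0,0.02],"angular": [0,0,0],"gripper": 0.2},{"translation": [0,0,0],"angular": [0,0,0],"gripper": 0.3},{"translation": [0,0,0],"angular": [0,0,0],"gripper": 0.4},{"translation": [0,0,0],"angular": [0,0,0],"gripper": 0.6},{"translation": [0,0,0],"angular": [0,0,0],"gripper": 0.8},{"translation": [0,0,0],"angular": [0,0,0],"gripper": 0.9},{"translation": [0,0,0],"angular": [0,0,0],"gripper": 0.9}])

```text
t: 18.3
tool_pos: [0.4524, -0.0767, 0.0388]
tool_rot: [0.002, -3.141, -0.0]
contact_force: [-0.0, 0.4, 0.2]
opening: 0.0771
grip_force: 0.0
```

>>> drive_tool(steps=[{"translation": [0,0,-0.5],"angular": [0,0,0],"gripper": 1},{"translation": [0,0,-0.9],"angular": [0,0,0],"gripper": 1},{"translation": [0,0,-0.9],"angular": [0,0,0],"gripper": 1},{"translation": [0,0,-0.9],"angular": [0,0,0],"gripper": 1},{"translation": [-0.3,0.9,0],"angular": [0,0,0],"gripper": 1},{"translation": [-0.3,0.9,0],"angular": [0,0,0],"gripper": 1},{"translation": [-0.3,0.9,0],"angular": [0,0,0],"gripper": 1},{"translation": [-0.4,0.9,0],"angular": [0,0,0],"gripper": 1}])

```text
t: 19.3
tool_pos: [0.5045, 0.0685, 0.167]
tool_rot: [-0.002, 3.141, -0.0]
contact_force: [0.9, -1.0, 1.0]
opening: 0.0856
grip_force: 0.0
```

```bash
python3 go.py .606 .323 .14 76; python3 - <<'E'
from m import *
from station import ctrl
T=ctrl.get_image("side");W=world(T); print(circ(W,(.452,-.078),.085,.13),rect(W,(.608,.32),.01,.06))
E
```

```text
pos [0.5045 0.0685 0.167 ] t 19.3 open 0.0856 grip 0.0 F [ 0.9 -1.   1. ]
ang units (first) [-0.    0.    1.76] then shift [-0.92  6.79  0.67] | shift now-axes [-2.55  6.36  0.67]
[ 4.535e-01 -7.910e-02  1.460e-02  7.300e+01] (((625.1640014648438, 316.8683166503906), (30.609647750854492, 73.92107391357422), 78.96781158447266), 203)
```

>>> drive_tool(steps=[{"translation": [-0.35,0.9,0],"angular": [0,0,0],"gripper": 1},{"translation": [-0.35,0.9,0],"angular": [0,0,0],"gripper": 1},{"translation": [-0.35,0.9,0],"angular": [0,0,0],"gripper": 1},{"translation": [-0.35,0.9,0],"angular": [0,0,0],"gripper": 1},{"translation": [-0.35,0.9,0],"angular": [0,0,0],"gripper": 1},{"translation": [-0.4,0.9,0],"angular": [0,0,0],"gripper": 1},{"translation": [-0.4,0.9,0],"angular": [0,0,0.88],"gripper": 1},{"translation": [0,0,0.6],"angular": [0,0,0.88],"gripper": 1}])

```text
t: 20.35
tool_pos: [0.6081, 0.3224, 0.1451]
tool_rot: [0.385, 3.113, 0.005]
contact_force: [-0.0, -0.8, -0.6]
opening: 0.0854
grip_force: 0.0
```

```bash
python3 go.py .606 .323 .08 76; python3 - <<'E'
from h import *
from station import ctrl
b=np.hstack([ctrl.get_image("side")["color"][90:200,220:360],ctrl.get_image("top")["color"][100:210,90:230]])
cv2.imwrite("pics/a7.png",cv2.resize(b[:,:,::-1],(800,314),interpolation=cv2.INTER_CUBIC))
E
```

```text
pos [0.6081 0.3224 0.1451] t 20.35 open 0.0854 grip 0.0 F [-0.  -0.8 -0.6]
ang units (first) [ 0.03  0.03 -0.01] then shift [0.05 0.   1.63] | shift now-axes [ 0.06 -0.    1.63]
```

View pics/a7.png

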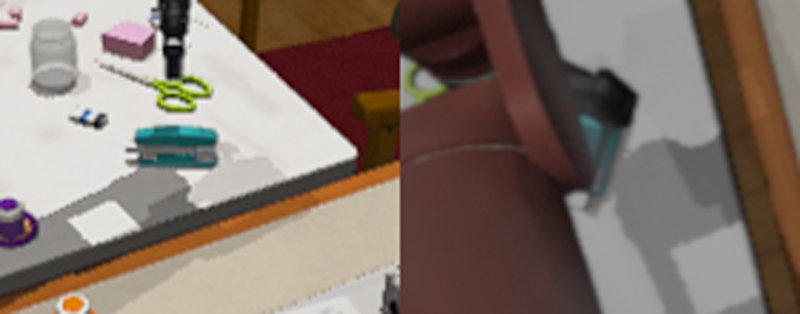

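The stapler is undisturbed in side view (175,145), with the gripper above it and aligned. I'll descend and grip.

>>> drive_tool(steps=[{"translation": [0.05,0,0.7],"angular": [0,0,0],"gripper": 1},{"translation": [0,0,0.8],"angular": [0,0,0],"gripper": 1},{"translation": [0,0,0.8],"angular": [0,0,0],"gripper": 1},{"translation": [0,0,0.6],"angular": [0,0,0],"gripper": 1},{"translation": [0,0,0.3],"angular": [0,0,0],"gripper": 1},{"translation": [0,0,0],"angular": [0,0,0],"gripper": 0.7},{"translation": [0,0,0],"angular": [0,0,0],"gripper": 0.4},{"translation": [0,0,0],"angular": [0,0,0],"gripper": 0.1}], force=50)

```text
t: 21.45
tool_pos: [0.605, 0.3204, 0.0166]
tool_rot: [0.382, 3.116, 0.002]
contact_force: [0.2, 0.0, 0.4]
opening: 0.0324
grip_force: 0.0
```

>>> drive_tool(steps=[{"translation": [0,0,0],"angular": [0,0,0],"gripper": 0.1},{"translation": [0,0,0],"angular": [0,0,0],"gripper": 0.1},{"translation": [0,0,0],"angular": [0,0,0],"gripper": 0.1}])

```text
t: 21.82
tool_pos: [0.6049, 0.3206, 0.0164]
tool_rot: [0.382, 3.116, 0.002]
contact_force: [0.8, 1.4, 6.2]
opening: 0.0213
grip_force: 49.0
```

```bash
python3 go.py .464 -.2645 .16 61.5
```

```text
pos [0.6049 0.3206 0.0164] t 21.825 open 0.0213 grip 48.969701835885644 F [0.8 1.4 6.2]
ang units (first) [0.01 0.01 1.81] then shift [ -3.88 -14.54  -3.59] | shift now-axes [ -0.12 -15.04  -3.62]
```

>>> drive_tool(steps=[{"translation": [0,0,-0.4],"angular": [0,0,0],"gripper": 0.1},{"translation": [0,0,-0.8],"angular": [0,0,0],"gripper": 0.1},{"translation": [0,0,-0.8],"angular": [0,0,0],"gripper": 0.1},{"translation": [0,0,-0.8],"angular": [0,0,0],"gripper": 0.1},{"translation": [0,0,-0.8],"angular": [0,0,0],"gripper": 0.1},{"translation": [0,-0.4,-0.2],"angular": [0,0,0],"gripper": 0.1},{"translation": [0,-0.8,0],"angular": [0,0,0],"gripper": 0.1},{"translation": [0,-0.9,0],"angular": [0,0,0],"gripper": 0.1}])

```text
t: 22.82
tool_pos: [0.582, 0.2365, 0.165]
tool_rot: [-0.382, -3.115, 0.003]
contact_force: [-0.4, -0.3, -1.9]
opening: 0.021
grip_force: 49.0
```

>>> drive_tool(steps=[{"translation": [0,-0.9,0],"angular": [0,0,0],"gripper": 0.1},{"translation": [0,-0.9,0],"angular": [0,0,0],"gripper": 0.1},{"translation": [0,-0.9,0],"angular": [0,0,0],"gripper": 0.1},{"translation": [0,-0.9,0],"angular": [0,0,0],"gripper": 0.1},{"translation": [0,-0.9,0],"angular": [0,0,0],"gripper": 0.1},{"translation": [0,-0.9,0],"angular": [0,0,0],"gripper": 0.1},{"translation": [0,-0.9,0],"angular": [0,0,0],"gripper": 0.1},{"translation": [0,-0.9,0],"angular": [0,0,0],"gripper": 0.1}])

```text
t: 23.82
tool_pos: [0.5117, -0.0425, 0.1649]
tool_rot: [-0.383, -3.115, 0.0]
contact_force: [0.1, 0.2, -1.7]
opening: 0.0211
grip_force: 49.0
```

>>> drive_tool(steps=[{"translation": [0,-0.9,0],"angular": [0,0,0],"gripper": 0.1},{"translation": [0,-0.9,0],"angular": [0,0,0],"gripper": 0.1},{"translation": [0,-0.9,0],"angular": [0,0,0],"gripper": 0.1},{"translation": [0,-0.9,0],"angular": [0,0,0],"gripper": 0.1},{"translation": [0,-0.9,0],"angular": [0,0,0],"gripper": 0.1},{"translation": [0,-0.5,0],"angular": [0,0,0],"gripper": 0.1},{"translation": [0,0,0],"angular": [0,0,0.9],"gripper": 0.1},{"translation": [0,0,0],"angular": [0,0,0.9],"gripper": 0.1}])

```text
t: 24.82
tool_pos: [0.4646, -0.2349, 0.1657]
tool_rot: [-0.777, -3.042, -0.001]
contact_force: [-0.1, 1.0, -1.4]
opening: 0.0213
grip_force: 49.2
```

```bash
python3 go.py .464 -.2645 .08 61.5
```

```text
pos [ 0.4646 -0.2349  0.1657] t 24.825 open 0.0213 grip 49.15472205262631 F [-0.1  1.  -1.4]
ang units (first) [ 0.   -0.02 -0.02] then shift [-0.34 -0.66  2.14] | shift now-axes [-0.35 -0.66  2.14]
```

>>> drive_tool(steps=[{"translation": [-0.17,-0.33,0],"angular": [0,0,0],"gripper": 0.1},{"translation": [-0.17,-0.33,0],"angular": [0,0,0],"gripper": 0.1},{"translation": [0,0,0.7],"angular": [0,0,0],"gripper": 0.1},{"translation": [0,0,0.8],"angular": [0,0,0],"gripper": 0.1},{"translation": [0,0,0.6],"angular": [0,0,0],"gripper": 0.1},{"translation": [0,0,0.4],"angular": [0,0,0],"gripper": 0.1},{"translation": [0,0,0],"angular": [0,0,0],"gripper": 0.1}])

```text
t: 25.7
tool_pos: [0.4642, -0.2646, 0.0655]
tool_rot: [-0.77, -3.043, -0.002]
contact_force: [-0.3, -0.0, -0.9]
opening: 0.0212
grip_force: 49.2
```

```bash
python3 go.py .464 -.2645 .0215 61.5; python3 - <<'E'
from h import *
from station import ctrl
b=np.hstack([ctrl.get_image("side")["color"][200:310,210:350],ctrl.get_image("top")["color"][140:250,310:450]])
cv2.imwrite("pics/a8.png",cv2.resize(b[:,:,::-1],(800,314),interpolation=cv2.INTER_CUBIC))
E
```

```text
pos [ 0.4642 -0.2646  0.0655] t 25.7 open 0.0212 grip 49.18730572331697 F [-0.3 -0.  -0.9]
ang units (first) [ 0.   -0.02  0.01] then shift [ 0.01 -0.    1.1 ] | shift now-axes [ 0.  -0.   1.1]
```

View pics/a8.png

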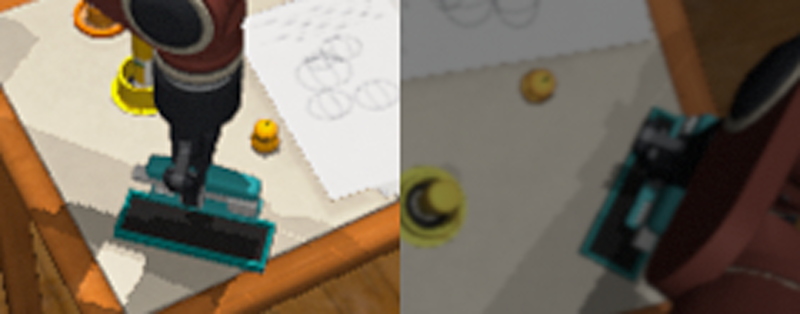

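The stapler hovers parallel above the tray in both views. The glue stands in the cup and the pumpkin hasn't moved. Lowering.

>>> drive_tool(steps=[{"translation": [0,0,0.4],"angular": [0,0,0],"gripper": 0.1},{"translation": [0,0,0.35],"angular": [0,0,0],"gripper": 0.1},{"translation": [0,0,0.2],"angular": [0,0,0],"gripper": 0.1},{"translation": [0,0,0.1],"angular": [0,0,0],"gripper": 0.1},{"translation": [0,0,0],"angular": [0,0,0],"gripper": 0.1}])

```text
t: 26.42
tool_pos: [0.4649, -0.2646, 0.0246]
tool_rot: [-0.77, -3.045, -0.0]
contact_force: [0.2, -0.4, -1.1]
opening: 0.0213
grip_force: 49.2
```

```bash
python3 go.py .464 -.2645 .0215 61.5; python3 - <<'E'
from h import *
from station import ctrl
b=np.hstack([ctrl.get_image("side")["color"][200:310,210:350],ctrl.get_image("top")["color"][140:250,310:450]])
cv2.imwrite("pics/a9.png",cv2.resize(b[:,:,::-1],(800,314),interpolation=cv2.INTER_CUBIC))
E
```

```text
pos [ 0.4649 -0.2646  0.0246] t 26.425 open 0.0213 grip 49.189278460107744 F [ 0.2 -0.4 -1.1]
ang units (first) [ 0.   -0.    0.01] then shift [ 0.02 -0.01  0.08] | shift now-axes [ 0.02 -0.01  0.08]
```

View pics/a9.png

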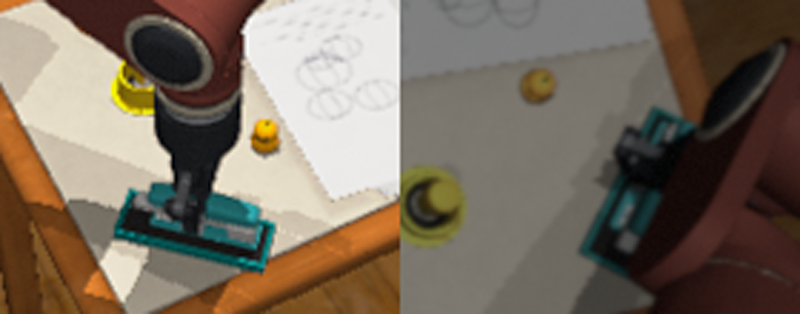

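The stapler is inside the tray walls (195,225), 3 mm above the floor. I'll lower it, release and rise clear.

>>> drive_tool(steps=[{"translation": [0,0,0.06],"angular": [0,0,0],"gripper": 0.1},{"translation": [0,0,0.02],"angular": [0,0,0],"gripper": 0.1},{"translation": [0,0,0],"angular": [0,0,0],"gripper": 0.25},{"translation": [0,0,0],"angular": [0,0,0],"gripper": 0.4},{"translation": [0,0,0],"angular": [0,0,0],"gripper": 0.6},{"translation": [0,0,0],"angular": [0,0,0],"gripper": 0.8},{"translation": [0,0,0],"angular": [0,0,0],"gripper": 0.8},{"translation": [0,0,-0.5],"angular": [0,0,0],"gripper": 0.8}])

```text
t: 27.52
tool_pos: [0.4637, -0.2638, 0.0402]
tool_rot: [-0.77, -3.042, -0.003]
contact_force: [0.3, 0.3, -0.3]
opening: 0.0686
grip_force: 0.0
```

>>> drive_tool(steps=[{"translation": [0,0,-0.9],"angular": [0,0,0],"gripper": 0.8},{"translation": [0,0,-0.9],"angular": [0,0,0],"gripper": 0.8},{"translation": [0,0,-0.9],"angular": [0,0,0],"gripper": 0.8},{"translation": [0,0,-0.9],"angular": [0,0,0],"gripper": 0.8},{"translation": [0,0,-0.9],"angular": [0,0,0],"gripper": 0.8},{"translation": [0,-0.9,-0.5],"angular": [0,0,0],"gripper": 0.8},{"translation": [0,-0.9,0],"angular": [0,0,0],"gripper": 0.8},{"translation": [0,-0.9,0],"angular": [0,0,0],"gripper": 0.8}])

```text
t: 28.52
tool_pos: [0.4133, -0.3607, 0.2424]
tool_rot: [0.77, 3.045, -0.001]
contact_force: [-0.1, 1.4, -0.1]
opening: 0.0683
grip_force: 0.0
```

```bash
python3 - <<'E'
from m import *
from station import ctrl
I=ctrl.get_image("side");T=ctrl.get_image("top")
cv2.imwrite("pics/b.png",cv2.resize(np.hstack([I["color"][120:310,170:370],T["color"][120:310,150:450]])[:,:,::-1],(800,304),interpolation=cv2.INTER_CUBIC))
for n,J in(("side",I),("top",T)):
    W=world(J)
    print(n,"stap",rect(W,(.463,-.266),.025,.075,.09),"glue",circ(W,(.4526,-.077),.085,.12),"op",circ(W,(.428,.038),.036,.055),"pp",circ(W,(.383,.228),.036,.055))
E
```

```text
side stap (((466.8355407714844, -264.6211853027344), (25.713054656982422, 116.89502716064453), 60.075992584228516), 409) glue None op [4.23e-01 3.45e-02 1.92e-02 3.80e+01] pp None
top stap (((466.7314758300781, -259.34906005859375), (22.77996253967285, 118.22425842285156), 62.93910598754883), 502) glue [ 4.545e-01 -7.510e-02  1.310e-02  1.140e+02] op [4.282e-01 4.050e-02 1.820e-02 1.860e+02] pp [3.818e-01 2.286e-01 1.850e-02 1.920e+02]
```

View pics/b.png

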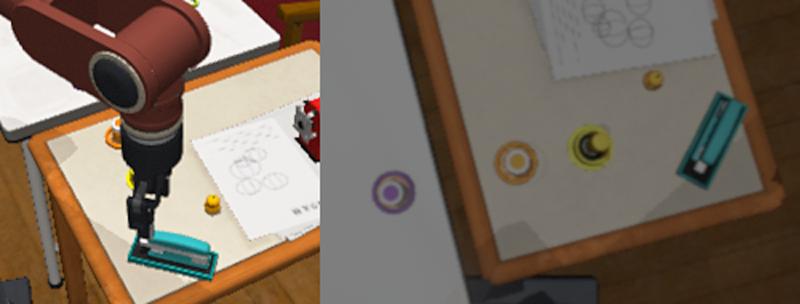

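All four items are seated: both pots are centred in their own rings, the glue is in the cup and the stapler is in the tray. The arm is clear of everything, so I'll hand the job in.

```bash
python3 -c "
from station import ctrl
print(ctrl.finish_job())"
```

```text
the job is handed in; nothing more can be done
None
```

I put both pots, the glue stick and the stapler back in their own holders, with the robot clear, and handed the job in at about 29 s. I never moved the pumpkin or the eraser; the last pictures show the pumpkin in place but not the eraser.

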